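# Seat the specimen tube in its snug well

### The job

Put the white screw-cap tube into the wide well of the blue tube block. The well is a snug fit: hold the tube leaning clearly, by some 15 degrees, to bring the low edge of its foot into the well's mouth first, then straighten it upright and slide it down to the bottom before you let go. Leave the black canister standing where it is.

Things in the scene. Friction and masses are not known exactly. Their poses are not given: they have to be found in the camera images.
- specimen_tube: White plastic screw-cap tube standing upright on the worktop, 37 mm in diameter, 118 mm tall, closed, about 60 to 100 g. Smooth straight body from 0 to 101 mm, then a ribbed white cap of nearly the same diameter (37.4 mm) from 102 to 118 mm. Origin: centre of the flat foot; z runs up its axis to the cap. Grasp 75 to 100 mm above the foot: then the fingers clear the block.
- well_mouth (a point): Centre of the mouth of the wide well, in the plane of the block's top face, 65 mm above the worktop; z up along the well's axis. The well is a round bore 40 mm in diameter with a flat floor 50 mm below this point; its mouth is widened by a 5 mm, 45 degree countersink to 50 mm. The tube's top ends 68 mm above the block's top face when home.
- tube_block: Blue metal tube block fixed to the worktop, 76 x 124 x 65 mm (x, y, z). Origin: centre of its underside, z up, y along its length. The wide well lies 24 mm from the origin towards +y; a narrow well of 20 mm, too small for the tube, 36 mm towards -y. Behind it a shelf 0.23 m high with books: front edge from about x 0.80, y -0.15 to x 0.55, y -0.65 (m).
- black_canister: Black screw canister, blue band, 34 mm in diameter, 50 mm tall, loose, standing on the worktop: leave alone. Origin: centre of its foot, z up. It and the tube may swap places; all other things are fixed. A tall cupboard stands to the left, nearest corner at about x 0.57, y 0.11 (m), higher than the arm: swing in from the left with the arm drawn back.

How it is judged:
By the outcome, as a careful person would: the job done as asked, in the order asked, and still so for the second after the job is handed in, with the robot touching nothing.
It also fails if it takes over 48 s, if anything falls off the work surface, if the arm or the gripper's body presses on something with over 40 N, if the wrist force passes 120 N, or if a joint passes its speed limit or range.

### The arm

A 6-joint arm with a two-finger parallel gripper is mounted at the origin on a cart in front of the work surface, level with it; the furniture and walls round the work are solid. World frame = base frame: x ahead of the robot, y to its left, z up, the work surface at z = 0. Lengths are in m, angles in rad, forces in N, time in s.
With the tool pointing down it reaches from about 0.275 to 0.75 m from the base axis. Payload 10.2 kg.
Tool frame: the origin (TCP) lies on the centre line of the jaws, within the pads' length; the fingertips stand 8 mm ahead of it and the grasp point (between the pads) lies 11 mm behind it; z points along the fingers, x is the direction in which the jaws open and shut, and the axes are right-handed (so a half turn about z gives the same grasp; the last joint's range is limited). The gripper opens to 88 mm and grips with 3 to 60 N. Pads are 18 mm wide; open, the fingers measure 123 mm over their backs; the gripper's body (75 mm by 187 mm) begins 45 mm behind the grasp point.
Start: joints at [1.115, 0.313, 1.498, -0, 1.331, -0.223], TCP at [0.121, 0.511, 0.247] pointing down, gripper open.
Joint ranges: [-2.94, 2.94], [-0.97, 2.17], [0.19, 2.56], [-1.23, 4.37], [0.02, 3.11], [-2.88, 2.88]. Speed limits (rad/s): [2.39, 2.39, 3.01, 3.14, 3.14, 3.14].

### API

Orientations are given as a rotation vector (axis times angle).
In Python, from plant import robot gives the robot as it stands.
- The arm moves only by the tool servo_tool, never from a script. Its argument "rows" is a list of rows, each a list of 5 numbers: the shift along the tool's x, y, z in mm, then the turn about the tool's z in rad, then the finger opening in mm, from 0 to 88.1. A call has 1 to 5 rows; each row is the pose to reach, as a shift and turn from the pose measured when the call began, along the tool's axes at that moment; what a row does not reach only later rows make up. A row lasts 1/8 s, in which the tool goes at most 62.5 mm and 10.7 degrees, less where a joint would pass 70% of its speed; a pose out of reach is approached as far as the arm can. A call with a gripper value outside its range is refused whole. The fingers move at their own pace and stop on an object; "force" is the grip in N (left out, the last holds). Time passes only in rows, so rows that repeat a pose let the fingers close. It gives the time, the measured TCP pose, the force and the opening at its end, in the units of the state.
- robot.state(): the state, without advancing time (a new reading comes with each control period).
- robot.grab_frame(name): name is "side" or "top" or "wrist"; returns a dict with "img" (384x512x3 uint8, red, green, blue), "fx", "fy", "cx", "cy" (pixels), "D" ([k1, k2, p1, p2, k3] as OpenCV has them; the pictures are not rectified), "R" (3x3) and "t" (3): a world point X has camera coordinates R X + t; the wrist camera has in their place "mount" (4x4, takes a point from camera to tool coordinates, whose origin is the TCP and whose axes are the tool frame's). Camera axes: x right, y down, z forward; pixel columns grow to the right and rows downward; lengths in m; the calibration is good to about 2 mm. A picture is of the moment at which its call begins: read the wrist's pose just before it. There is no depth.
- robot.job_done(): hands the job in, once; it reports no verdict.
The state is a dict: "time": time; "joints": joint angles; "joint_vel": joint speeds; "joint_efforts": joint torques, N m; "tool_pos": TCP position; "eef_rot": TCP orientation; "wrist_force": force on the tool from outside, world axes, zero at the start; "torque": the same for the moment, N m; "width": opening from 0.0 (shut) to 1.0 (fully open).
Only numpy, scipy, OpenCV 4.12 (cv2) and the standard library are available. Lean on these libraries where they do the work, as an engineer would, in place of code of your own. Each camera call takes 0.05 s, during which the arm holds its last target. There are 200 camera calls.

## Working session

There is one attempt and no reset: what is moved stays moved. The work goes in short steps, Python scripts to look and compute and a tool call to move; the robot and the scene stay as the last step left them, time stands still between calls to the robot, and variables do not carry over. Pictures are saved under pics/ and viewed, about 8 in all and at most 12, crops included, and the job is handed in when it is done.

Besides the shell and the picture viewer there is one more tool, called by a JSON object that holds its "op" and its "data". servo_tool: Moves the arm, as the interface text tells. Its arguments: {"type":"object","properties":{"rows":{"type":"array"},"force":{"type":"number"}},"required":["rows"]}

```bash
ls; mkdir -p pics
python3 - <<'E'
from plant import robot
import cv2, numpy as np, pickle
s=robot.state(); print({k:np.round(v,4).tolist() for k,v in s.items()})
F={n:robot.grab_frame(n) for n in("side","top","wrist")}
pickle.dump((s,F),open('f0.pkl','wb'))
for n,f in F.items():
    print(n,{k:np.round(v,4).tolist() for k,v in f.items() if k!='img'})
a=F['side']['img'];b=F['top']['img']
im=np.hstack([a,b])[:,:,::-1]
cv2.imwrite('pics/side0.png',cv2.resize(a[:,:,::-1],(800,600)));cv2.imwrite('pics/top0.png',cv2.resize(b[:,:,::-1],(800,600)))
E
```

```text
pics
{'time': 0.0, 'joints': [1.1146, 0.3134, 1.4984, 0.0, 1.331, -0.2234], 'joint_vel': [0.002, -0.0001, -0.0002, 0.0007, -0.0021, 0.0014], 'joint_efforts': [-0.0023, -40.2216, -25.2273, 0.0693, 0.0352, -0.0001], 'tool_pos': [0.121, 0.5106, 0.2462], 'eef_rot': [2.464, 1.9481, -0.0018], 'wrist_force': [0.0187, 0.613, 0.255], 'torque': [0.0581, 0.0108, -0.0223], 'width': 0.9981}
side {'fx': 463.6557, 'fy': 463.6557, 'cx': 263.7344, 'cy': 192.1719, 'D': [-0.1803, 0.0, 0.0, 0.0, 0.0], 'R': [[-0.8451, -0.5345, -0.0155], [-0.3519, 0.5778, -0.7365], [0.4026, -0.6169, -0.6763]], 't': [0.3032, 0.3317, 0.5524]}
top {'fx': 366.8115, 'fy': 366.8115, 'cx': 251.6, 'cy': 189.0437, 'D': [-0.1188, 0.0, 0.0, 0.0, 0.0], 'R': [[0.0866, -0.9962, 0.0011], [-0.9713, -0.0847, -0.2223], [0.2216, 0.0182, -0.975]], 't': [-0.2449, 0.5003, 0.7958]}
wrist {'fx': 333.4988, 'fy': 333.4988, 'cx': 250.6096, 'cy': 189.4159, 'D': [-0.0419, 0.0, 0.0, 0.0, 0.0], 'mount': [[1.0, -0.0004, 0.0003, -0.0], [0.0002, 0.9466, 0.3225, -0.0847], [-0.0004, -0.3225, 0.9466, -0.1384], [0.0, 0.0, 0.0, 1.0]]}
```

View pics/side0.png

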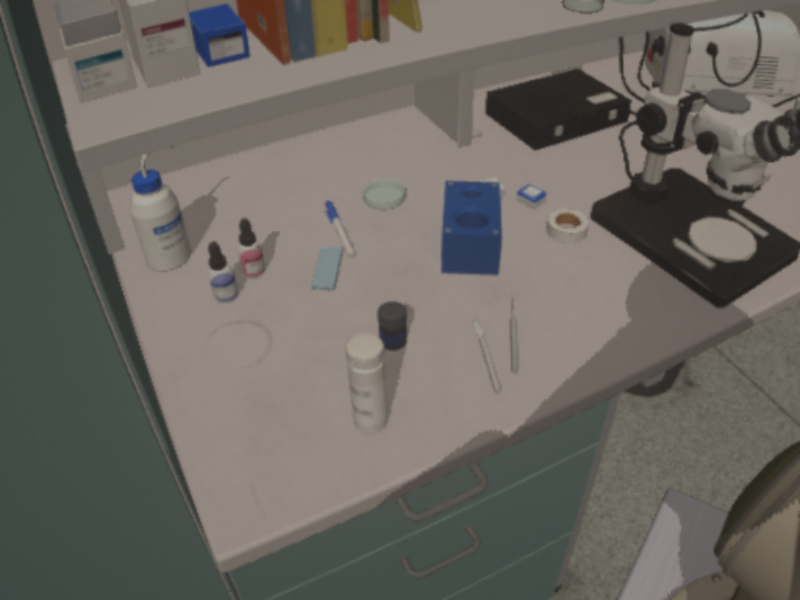

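View pics/top0.png

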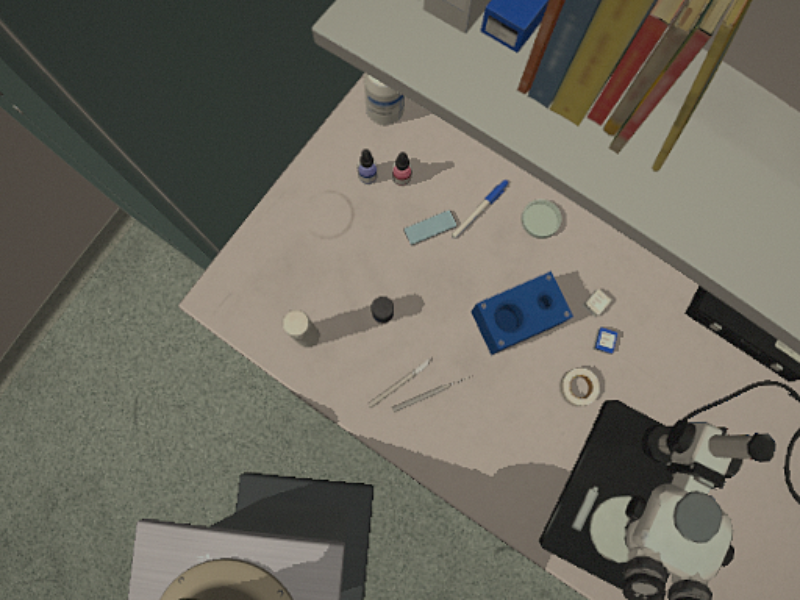

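Side view: the tube's cap is at (365,348), its foot at about (370,425), the canister at (392,326), and the block at (471,226). Top view: the cap is at (296,323), the canister at (382,309), the wide well at (508,318), and the narrow well at (545,300). All of these are in 800x600 pixels. Next I'll measure them.

```bash
cat > h.py <<'E'
import cv2, numpy as np
from scipy.spatial.transform import Rotation as Ro
def cam(f,s=None):
    K=np.array([[f['fx'],0,f['cx']],[0,f['fy'],f['cy']],[0,0,1.]]);D=np.array(f['D'],float)
    if 'mount' in f:
        T=np.eye(4);T[:3,:3]=Ro.from_rotvec(s['eef_rot']).as_matrix();T[:3,3]=s['tool_pos']
        W=np.linalg.inv(T@np.array(f['mount']));R,t=W[:3,:3],W[:3,3]
    else: R,t=np.array(f['R']),np.array(f['t'])
    return K,D,R,t
def ray(c,uv):
    K,D,R,t=c;p=cv2.undistortPoints(np.array([[uv]],float),K,D)[0,0]
    return -R.T@t, R.T@np.array([p[0],p[1],1])
def plane(c,uv,z):
    o,d=ray(c,uv);return o+d*(z-o[2])/d[2]
def proj(c,X):
    K,D,R,t=c;return cv2.projectPoints(np.atleast_2d(np.array(X,float)),cv2.Rodrigues(R)[0],t,K,D)[0][:,0]
def blob(mask,near):
    n,l,st,ce=cv2.connectedComponentsWithStats(mask.astype(np.uint8))
    i=1+np.argmin([np.hypot(*(ce[k]-near))+(1e3 if st[k,4]<15 else 0) for k in range(1,n)])
    return l==i,st[i],ce[i]
E
python3 - <<'E'
from h import *;import pickle
s,F=pickle.load(open('f0.pkl','rb'))
T=cam(F['top']);S=cam(F['side'])
for n,pts in (('top',[(296,323),(382,309),(508,318),(545,300),(520,340)]),('side',[(365,348),(370,400),(392,312),(392,340),(473,218)])):
    for p in pts:
        x,y=int(p[0]*.64),int(p[1]*.64);print(n,(x,y),F[n]['img'][y,x])
hsv=cv2.cvtColor(F['top']['img'],cv2.COLOR_RGB2HSV)
m=(hsv[...,0]>100)&(hsv[...,0]<130)&(hsv[...,1]>120)
b,st,ce=blob(cv2.morphologyEx(m.astype(np.uint8),cv2.MORPH_CLOSE,np.ones((9,9))),(333,200))
print('block',st,ce); 
c=max(cv2.findContours(b.astype(np.uint8),0,1)[0],key=cv2.contourArea)
box=cv2.boxPoints(cv2.minAreaRect(c));print(box)
for q in box: print(plane(T,q,.065),plane(T,q,0))
print('well',plane(T,(508*.64,318*.64),.065),'narrow',plane(T,(545*.64,300*.64),.065))
print('cap',plane(T,(296*.64,323*.64),.118),'can',plane(T,(382*.64,309*.64),.05))
print('side: cap',plane(S,(365*.64,346*.64),.118),'can',plane(S,(392*.64,312*.64),.05),'foot',plane(S,(370*.64,425*.64),0),'well',plane(S,(473*.64,219*.64),.065))
E
```

```text
top (189, 206) [182 176 155]
top (244, 197) [70 65 61]
top (325, 203) [21 42 76]
top (348, 192) [18 30 45]
top (332, 217) [ 26  58 100]
side (233, 222) [167 158 146]
side (236, 256) [151 142 134]
side (250, 199) [72 67 65]
side (250, 217) [46 48 61]
side (302, 139) [44 59 87]
block [ 302  174   64   53 1873] [333.26641751 199.81954084]
[[300.35052 196.28864]
 [352.9588  172.9072 ]
 [366.4021  203.15463]
 [313.79382 226.53607]]
[ 0.51043054 -0.31366805  0.065     ] [ 0.52462782 -0.32138052  0.        ]
[ 0.57704044 -0.43428431  0.065     ] [ 0.59650252 -0.45153023  0.        ]
[ 0.50744095 -0.46761563  0.065     ] [ 0.52140193 -0.48749605  0.        ]
[ 0.44339757 -0.34817839  0.065     ] [ 0.45229659 -0.35861855  0.        ]
well [ 0.4984447  -0.37149353  0.065     ] narrow [ 0.53025887 -0.42559296  0.065     ]
cap [ 0.45555148 -0.07286822  0.118     ] can [ 0.49892215 -0.18576225  0.05      ]
side: cap [ 0.45482455 -0.07013084  0.118     ] can [ 0.50042024 -0.18218141  0.05      ] foot [ 0.45370117 -0.0652696   0.        ] well [ 0.49825114 -0.37039089  0.065     ]
```

{"op": "servo_tool", "data": {"rows": [[-45,37,0,0.16,88],[-90,74,0,0.32,88],[-134,112,0,0.48,88],[-179,149,0,0.64,88],[-224,186,0,0.8,88]], "force": 12}}

```text
time: 0.78
tool_pos: [0.2507, 0.2482, 0.2465]
eef_rot: [3.03, 0.828, -0.0]
wrist_force: [0.4, 0.4, 0.7]
width: 0.999
```

{"op": "servo_tool", "data": {"rows": [[2,54,0,0,88],[4,108,0,0,88],[6,162,0,0,88],[8,216,0,0,88],[10,270,0,0,88]]}}

```text
time: 1.4
tool_pos: [0.3972, 0.019, 0.2467]
eef_rot: [3.03, 0.827, 0.0]
wrist_force: [0.5, 1.8, -0.1]
width: 1.0
```

{"op": "servo_tool", "data": {"rows": [[2,54,0,0,88],[3,108,0,0,88],[3,108,0,0,88]]}}

```text
time: 1.78
tool_pos: [0.4554, -0.0749, 0.246]
eef_rot: [3.032, 0.822, -0.002]
wrist_force: [-0.4, 0.2, 0.2]
width: 0.999
```

Run:
```python
from h import *;from plant import robot
s=robot.state();f=robot.grab_frame('wrist');print(s['time'],s['tool_pos'],s['eef_rot'],s['joints'])
c=cam(f,s);im=f['img'][:,:,::-1].copy()
for q,col in zip(proj(c,[[.455,-.071,.118],[.455,-.071,0],[.498,-.371,.065]]),[(0,0,255),(0,255,0),(255,0,0)]):
    print(q);cv2.circle(im,tuple(int(v) for v in q),3,col,1)
g=cv2.cvtColor(f['img'],cv2.COLOR_RGB2GRAY)
np.save('w1.npy',f['img']);cv2.imwrite('pics/w1.png',cv2.resize(im,(800,600)))
```

```text
1.775 [ 0.45538421 -0.07490378  0.24596591] [ 3.03213140e+00  8.21680776e-01 -1.50183311e-03] [-4.17409021e-01  1.73455584e-01  1.67853069e+00 -7.07221143e-04
  1.29028627e+00 -9.46483817e-01]
[253.00508456 178.41555443]
[252.37283504 149.09091551]
[162.72538646 376.88656759]
```

View pics/w1.png

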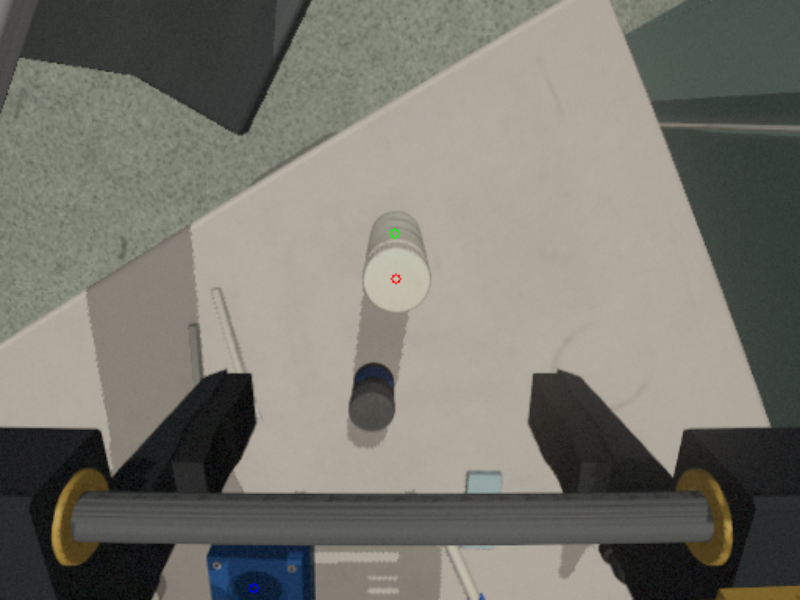

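The wrist view shows the cap at (397,277), against a predicted (395,279). The canister is at (372,405) and the block at the bottom, near (260,575), so the estimate is good to about 1 mm. I'll go down and grasp.

{"op": "servo_tool", "data": {"rows": [[2.5,-4.5,45,0,88],[2.5,-4.5,90,0,88],[2.5,-4.5,130,0,88],[2.5,-4.5,160,0,88],[2.5,-4.5,173,0,88]]}}

```text
time: 2.45
tool_pos: [0.4534, -0.0669, 0.0722]
eef_rot: [-3.029, -0.825, 0.004]
wrist_force: [0.8, 0.9, 0.4]
width: 0.999
```

{"op": "servo_tool", "data": {"rows": [[0,0,0,0,30],[0,0,0,0,30],[0,0,0,0,30],[0,0,0,0,30],[0,0,0,0,30]], "force": 15}}

```text
time: 3.08
tool_pos: [0.4535, -0.0669, 0.0724]
eef_rot: [-3.03, -0.825, 0.004]
wrist_force: [0.7, 0.2, -0.5]
width: 0.459
```

{"op": "servo_tool", "data": {"rows": [[0,3,0,0,44],[0,3,0,0,44],[0,3,0,0,30],[0,3,0,0,30],[0,3,0,0,30]], "force": 15}}

```text
time: 3.7
tool_pos: [0.455, -0.0695, 0.0724]
eef_rot: [-3.03, -0.825, 0.004]
wrist_force: [-0.1, -1.3, -0.3]
width: 0.416
```

{"op": "servo_tool", "data": {"rows": [[0,0,-30,0,30],[0,0,-70,0,30],[-5,10,-110,0,30],[-25,50,-110,0,30],[-50,95,-110,0,30]]}}

```text
time: 4.32
tool_pos: [0.4605, -0.1777, 0.1827]
eef_rot: [-3.03, -0.828, 0.003]
wrist_force: [0.5, 0.2, -1.2]
width: 0.416
```

{"op": "servo_tool", "data": {"rows": [[-25,45,0,0,30],[-50,90,0,0,30],[-66,118,0,0,30],[-66,118,0,0,30]]}}

```text
time: 4.82
tool_pos: [0.4632, -0.3144, 0.182]
eef_rot: [-3.03, -0.824, 0.003]
wrist_force: [0.3, 0.3, -0.8]
width: 0.416
```

Run:
```python
from h import *;from plant import robot;import pickle
s=robot.state();F={n:robot.grab_frame(n) for n in('side','top')};pickle.dump((s,F),open('f1.pkl','wb'))
print(s['time'],s['tool_pos'],s['eef_rot'],s['wrist_force'],s['width'])
o=[cv2.resize(F['side']['img'][60:240,190:370,::-1],(600,600),interpolation=cv2.INTER_CUBIC)]
cv2.imwrite('pics/s1.png',o[0])
p=np.array(s['tool_pos']);p[2]+=.011
print([proj(cam(F[n]),[p,p-[0,0,.084],p+[0,0,.034],[.4983,-.371,.065]]).round(1).tolist() for n in F])
# fitted well ellipse in first frames
s0,F0=pickle.load(open('f0.pkl','rb'))
for n,q in(('top',(325,203.5)),('side',(302.5,140))):
    g=cv2.cvtColor(F0[n]['img'],cv2.COLOR_RGB2HSV)[...,2]
    x,y=int(q[0]),int(q[1]);print(n);print(g[y-12:y+13,x-12:x+13])
```

```text
4.825 [ 0.46316963 -0.31436164  0.18203645] [-3.03005995 -0.82386519  0.00328278] [ 0.31835262  0.29874992 -0.78933922] 0.4164858845854242
[[[307.8, 103.3], [305.8, 142.0], [308.6, 86.2], [302.8, 140.0]], [[308.0, 206.8], [302.1, 213.6], [310.8, 203.5], [324.9, 203.6]]]
top
[[103 106 104 107 110 109 109 105 110 106 108 102 105 106 105 103 107 108
  102 104 104 108 107 107 109]
 [106 107 104 109 109 109 105 108 104 100 100  93  97  95  97 100 100 106
  105 103 107 106 107 107 107]
 [109 106 106 108 105 108 107 102  91  90  92  95  98  95 101 101 101 101
  100 104 103 107 106 107 105]
 [107 108 109 107 106 107  95  89  85  84  83  78  80  82  86  87  90 101
  104 103 108 104 108 106 108]
 [107 109 108 107 107  97  84  83  78  66  55  46  52  62  61  69  68  86
   99 105 108 106 105 107 108]
 [106 106 108 106 101  84  82  74  58  45  45  49  47  58  63  61  64  68
   83  96 106 105 105 111 107]
 [105 108 107 107  91  77  68  54  52  48  52  45  45  45  56  69  69  68
   66  84 101 107 103 105 108]
 [106 105 103 102  77  74  66  62  69  70  70  66  59  42  42  60  68  69
   68  70  86 10
[... 3731 characters left out ...]
99  97  96  94  95  94  94  95  96 100
  101 102 103 104 103 104 102]
 [105 104 103 104 104 104 104 104 104 103 104 102 102 102 102 102 102 103
  102 103 103 103 103 104 102]
 [105 104 103 104 104 103 104 105 104 104 103 103 103 103 102 103 102 103
  102 103 102 102 102 104 102]
 [103 101 102 103 104 101 101 102 103 103 102 103 104 103 103 102 102 102
  102 102 102 103 101 102 102]
 [ 95  94  94  97  95  95  95  96  99  98  98  99  98  99  98  99 100  99
   99  99  99  98  99 100 101]
 [ 90  90  90  90  89  90  89  90  90  90  91  89  90  90  89  88  89  90
   89  90  89  90  91  90  91]
 [ 90  90  91  89  88  89  89  89  90  89  89  89  89  88  87  88  87  87
   88  88  88  88  88  89  88]]
```

View pics/s1.png

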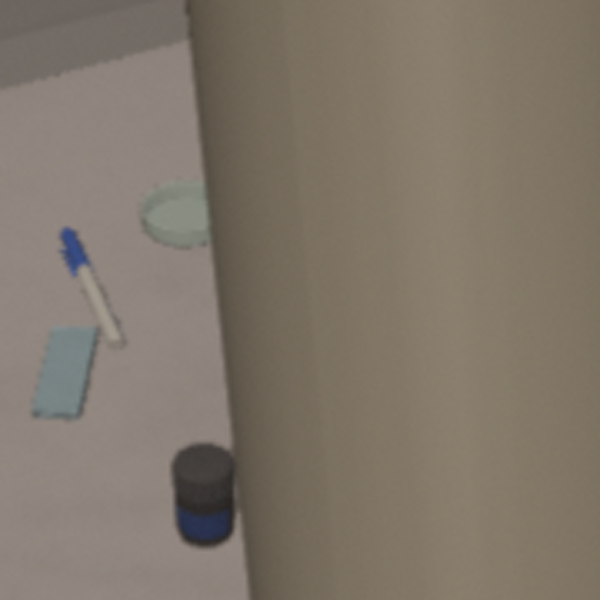

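The side camera's view is blocked by the upper arm in this pose. The rim extents in the first frames put the well centre about 1.5 px higher than I had it, so I'll recompute it properly and look with the other cameras.

Run:
```python
from h import *;from plant import robot;import pickle
s0,F0=pickle.load(open('f0.pkl','rb'));C={n:cam(F0[n]) for n in('top','side')}
for n,q in(('top',(325.,202.5)),('side',(302.,138.5))):
    g=cv2.GaussianBlur(cv2.cvtColor(F0[n]['img'],cv2.COLOR_RGB2HSV)[...,2],(3,3),0).astype(int)
    m=(g<97)if n=='top'else((g<98)|(g>107))
    b,st,ce=blob(m[int(q[1])-13:int(q[1])+(14 if n=='top' else 9),int(q[0])-13:int(q[0])+14],(13,13))
    k=max(cv2.findContours(b.astype(np.uint8),0,1)[0],key=cv2.contourArea)
    e=cv2.fitEllipse(cv2.convexHull(k));p=np.array(e[0])+[int(q[0])-13,int(q[1])-13]
    print(n,st,e,p,plane(C[n],p,.065))
    # edges of the 50mm circle predicted
    w=plane(C[n],p,.065);a=np.linspace(0,2*np.pi,9)[:-1]
    r=proj(C[n],[w+.025*np.array([np.cos(t),np.sin(t),0]) for t in a]);print('pred extent',r.min(0)-p,r.max(0)-p)
s=robot.state();f=robot.grab_frame('wrist');c=cam(f,s);t=robot.grab_frame('top')
print(proj(c,[[.498,-.371,.065]]))
cv2.imwrite('pics/w2.png',np.hstack([cv2.resize(f['img'],(448,336)),cv2.resize(t['img'][100:300,200:400],(336,336))])[:,:,::-1])
```

```text
top [  4   4  20  20 327] ((13.409027099609375, 13.732903480529785), (19.197099685668945, 21.22964096069336), 142.21066284179688) [325.4090271  202.73290348] [ 0.5003359  -0.37207974  0.065     ]
pred extent [-10.81501432 -10.61419742] [10.77889623 10.74850392]
side [  1  11  24  11 218] ((12.588802337646484, 15.657144546508789), (11.219985961914062, 24.799219131469727), 91.9344711303711) [301.58880234 140.65714455] [ 0.49939107 -0.36769708  0.065     ]
pred extent [-11.90919242  -6.95816133] [11.78232188  7.24264093]
[[250.91329422 260.83399966]]
```

View pics/w2.png

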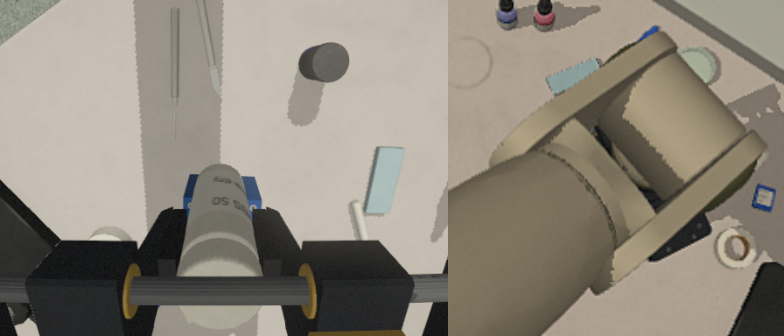

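The top view is blocked by the arm, as the side view was. The wrist view shows the tube held upright, with its foot at (222,170) and cap at (220,290). The block's near end is visible on both sides of it, from x 185 to 261. I'll measure the near end's corners from a zoom.

Run:
```python
from h import *;from plant import robot;import pickle
s=robot.state();f=robot.grab_frame('wrist');c=cam(f,s);pickle.dump((s,f),open('w3.pkl','wb'))
im=f['img'];h=cv2.cvtColor(im,cv2.COLOR_RGB2HSV)
m=(h[...,0]>100)&(h[...,0]<130)&(h[...,1]>110)
print([ (y,np.where(m[y,190:320])[0][[0,-1]]+190) for y in range(195,250,3) if m[y,190:320].any()])
z=cv2.resize(im[190:260,190:320,::-1],(780,420),interpolation=cv2.INTER_CUBIC);cv2.imwrite('pics/w3.png',z)
u=np.array([.509,-.861]);v=np.array([.861,.509]);w=np.array([.5003,-.3729])
for x in(-.038,.038):
  print(proj(c,[[*(w-.038*u+x*v),zz] for zz in(.065,0)]).round(1).tolist())
```

```text
[(201, array([217, 225])), (204, array([216, 288])), (207, array([215, 289])), (210, array([214, 288])), (213, array([213, 290])), (216, array([212, 293])), (219, array([211, 294])), (222, array([210, 295])), (225, array([210, 296])), (228, array([209, 297])), (231, array([209, 297])), (234, array([209, 297])), (237, array([209, 296])), (240, array([213, 216])), (243, array([213, 288])), (246, array([214, 287])), (249, array([214, 287]))]
[[206.3, 224.1], [214.3, 197.6]]
[[296.6, 224.2], [288.4, 197.6]]
```

View pics/w3.png

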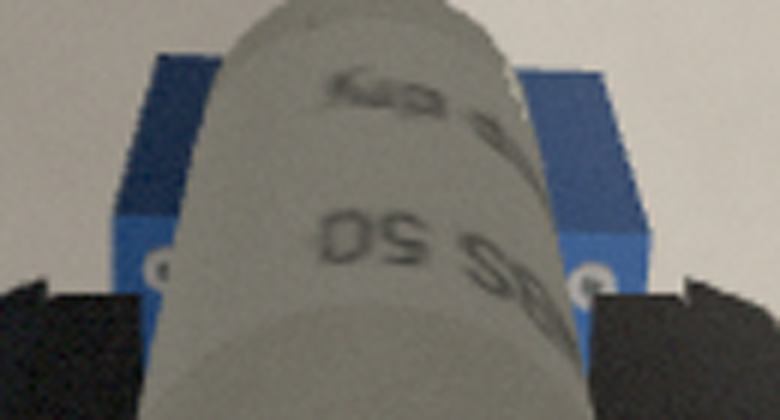

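Run:
```python
from h import *;import pickle
s,f=pickle.load(open('w3.pkl','rb'));c=cam(f,s)
R=Ro.from_rotvec(s['eef_rot']).as_matrix();print(s['tool_pos'],'xhat',R[:,0],'zhat',R[:,2])
for uvs,z in(([(208.7,225.8),(298.5,228.8)],.065),([(216.2,199.2),(290.5,202)],0)):
    a,b=[plane(c,u,z) for u in uvs];d=(b-a)[:2];n=np.array([d[1],-d[0]])/np.linalg.norm(d)
    w=(a+b)[:2]/2+.038*n;print(a,b,'len',np.linalg.norm(d),'yaw',np.degrees(np.arctan2(d[1],d[0])),'n',n,'well',w,
     'tool rel',R[:,:2].T@np.r_[w-np.array(s['tool_pos'])[:2],0])
```

```text
[ 0.46373687 -0.31171797  0.18266461] xhat [ 0.86052794  0.50940138 -0.00137691] zhat [-2.12136004e-03  8.80606865e-04 -9.99997362e-01]
[ 0.45070716 -0.35989265  0.065     ] [ 0.51739545 -0.32364105  0.065     ] len 0.07590458440752498 yaw 28.52839803699891 n [ 0.47759428 -0.87858051] well [ 0.50219989 -0.37515291] tool rel [0.00078466 0.07418059]
[ 0.45074576 -0.3601187   0.        ] [ 0.5181113  -0.32380741  0.        ] len 0.07652860242391293 yaw 28.32550185028769 n [ 0.47448005 -0.88026625] well [ 0.50245877 -0.37541317] tool rel [0.00087486 0.07453643]
```

{"op": "servo_tool", "data": {"rows": [[1,0,30,0.038,30],[1,0,60,0.038,30],[1,0,60,0.038,30]]}}

```text
time: 5.45
tool_pos: [0.464, -0.3098, 0.1214]
eef_rot: [-3.041, -0.772, 0.006]
wrist_force: [-0.0, 0.3, -0.9]
width: 0.415
```

{"op": "servo_tool", "data": {"rows": [[0,8,0,0,30],[0,16,0,0,30],[0,20,0,0,30],[0,24,0,0,30],[0,28,0,0,30]]}}

```text
time: 6.08
tool_pos: [0.4774, -0.3342, 0.1216]
eef_rot: [-3.039, -0.772, 0.006]
wrist_force: [-2.4, 4.2, 2.9]
width: 0.421
```

{"op": "servo_tool", "data": {"rows": [[0,4,0,0,30],[0,8,0,0,30],[0,11,0,0,30],[0,12,0,0,30]]}}

```text
time: 6.58
tool_pos: [0.4832, -0.3449, 0.1216]
eef_rot: [-3.039, -0.772, 0.006]
wrist_force: [-2.9, 4.6, 3.2]
width: 0.415
```

```bash
cat > look.py <<'E'
from h import *;from plant import robot;import pickle,sys
s=robot.state();f=robot.grab_frame('wrist');c=cam(f,s);pickle.dump((s,f),open(sys.argv[1]+'.pkl','wb'))
R=Ro.from_rotvec(s['eef_rot']).as_matrix();p=np.array(s['tool_pos'])
print(s['time'],p.round(4),s['wrist_force'].__repr__(),s['torque'].__repr__(),s['width'])
w=np.array([.502,-.375]);print('well rel tool',(R[:,:2].T@np.r_[w-p[:2],0]).round(4))
im=f['img'][:,:,::-1].copy()
for th,col in((0,(0,0,255)),(15,(0,255,0))):
    t=np.radians(th);ax=np.array([0,np.sin(t),-np.cos(t)]);g=np.array([0,0,-.011]);r=np.array([0,np.cos(t),np.sin(t)])
    for d in(-.084,.034):
        ring=[p+R@(g+d*ax+.0185*(np.cos(a)*np.array([1,0,0])+np.sin(a)*r)) for a in np.linspace(0,6.28,40)]
        cv2.polylines(im,[proj(c,ring).round().astype(int)],True,col,1)
cv2.imwrite('pics/'+sys.argv[1]+'.png',cv2.resize(im[100:384,100:400],(600,568)))
E
python3 look.py l1
```

```text
6.575 [ 0.4832 -0.3449  0.1216] array([-2.8714174 ,  4.63562568,  3.22683989]) array([0.76844868, 0.56544134, 0.01624832]) 0.41512986804006735
well rel tool [0.0022 0.0354]
```

View pics/l1.png

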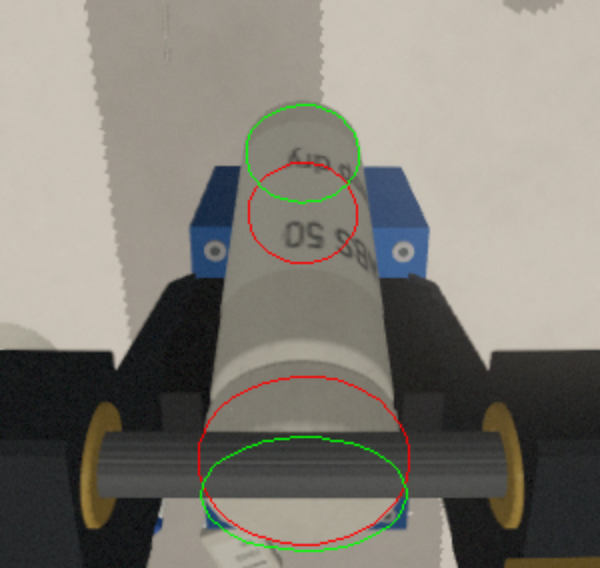

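The wrist view shows the tube leaning about 15 to 16 degrees. Its foot, with the top rim at (302,102), lies on or just past the green 15 degree ring. The block's top corners at (190,227) and (429,227) have their middle about 2 mm to the tool's +x side. I'll back off, lift over the edge, and go above the mouth.

{"op": "servo_tool", "data": {"rows": [[0,-4,0,0,30],[1,-4,-16,0,30],[2,-4,-33,0,30],[2,10,-33,0,30],[2,26,-33,0,30]], "force": 20}}

```text
time: 7.25
tool_pos: [0.4981, -0.3677, 0.1563]
eef_rot: [-3.042, -0.773, 0.004]
wrist_force: [0.4, 0.7, -1.7]
width: 0.415
```

{"op": "servo_tool", "data": {"rows": [[0,12,0,0,30],[0,22,0,0,30],[0,27,0,0,30],[0,27,0,0,30]]}}

```text
time: 7.75
tool_pos: [0.511, -0.3915, 0.1562]
eef_rot: [-3.042, -0.773, 0.004]
wrist_force: [0.3, 0.1, -0.5]
width: 0.415
```

```bash
python3 look.py l2
```

```text
7.75 [ 0.511  -0.3915  0.1562] array([ 0.28922088,  0.07305263, -0.50637042]) array([-0.07628211,  0.05752819,  0.0049657 ]) 0.41471646519880645
well rel tool [-0.0001 -0.0188]
```

View pics/l2.png

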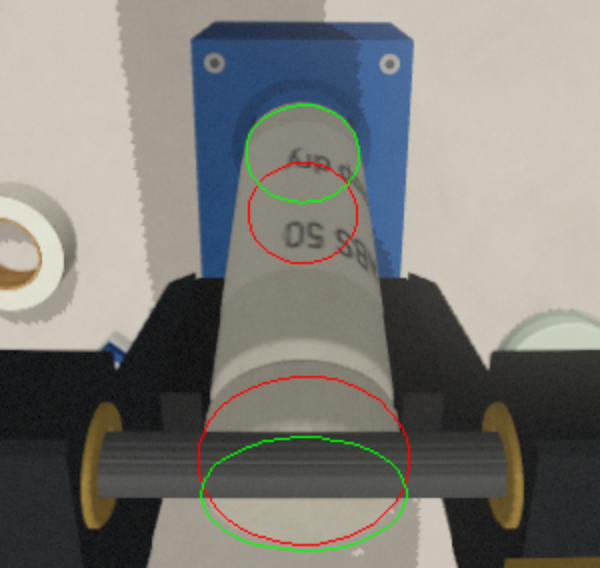

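The lean held at about 15 degrees. The countersink's near rim shows at about (301,80), with sides at x 232 and 370, so it is centred on the tube at x 302. I'll check the fore-aft position from that rim.

Run:
```python
from h import *;import pickle
s,f=pickle.load(open('l2.pkl','rb'));c=cam(f,s);R=Ro.from_rotvec(s['eef_rot']).as_matrix();p=np.array(s['tool_pos'])
g=cv2.cvtColor(f['img'],cv2.COLOR_RGB2HSV)[...,2];print(g[130:154,250],g[150:168:3,212:236].tolist(),g[150:168:3,270:292].tolist())
tool=lambda u,z:(R.T@(plane(c,u,z)-p)*1e3).round(1)
for n,u in dict(near=(250.5,140),left=(216,164),right=(285,164),edgeL=(196,119.5),edgeR=(306,119.5)).items(): print(n,tool(u,.065))
```

```text
[115 116 115 115 114 114 115 114 115 105 103 103 105 104 103 110 114 113
 114 115 114 131 129 128] [[114, 117, 119, 117, 116, 116, 117, 116, 114, 115, 114, 117, 108, 102, 99, 97, 102, 102, 101, 98, 99, 101, 111, 117], [113, 114, 115, 116, 117, 115, 120, 118, 116, 115, 105, 100, 100, 101, 97, 101, 101, 98, 108, 113, 116, 114, 115, 116], [114, 115, 119, 114, 119, 114, 118, 114, 104, 101, 102, 99, 100, 101, 99, 101, 106, 112, 115, 113, 109, 116, 127, 131], [117, 112, 117, 114, 115, 116, 111, 99, 100, 100, 99, 96, 99, 98, 81, 74, 112, 114, 128, 129, 130, 127, 128, 129], [119, 113, 114, 117, 115, 113, 99, 99, 98, 99, 96, 97, 98, 79, 83, 124, 129, 128, 130, 129, 127, 129, 131, 128], [116, 115, 115, 116, 115, 99, 101, 96, 96, 94, 97, 98, 83, 123, 126, 128, 128, 129, 130, 130, 133, 133, 141, 139]] [[103, 105, 104, 107, 105, 106, 107, 115, 118, 114, 148, 153, 153, 152, 155, 153, 153, 152, 155, 153, 153, 153], [117, 107, 101, 105, 102, 106, 103, 105, 109, 115, 142, 151, 153, 152, 153, 155, 152, 154, 152, 152, 150, 154], [115, 115, 116, 111, 109, 105, 107, 104, 109, 109, 107, 133, 152, 153, 153, 154, 154, 155, 154, 152, 153, 155], [132, 130, 104, 116, 79, 92, 105, 106, 106, 105, 117, 120, 129, 153, 155, 154, 153, 152, 153, 152, 155, 156], [131, 133, 129, 128, 130, 85, 93, 106, 105, 120, 121, 121, 120, 126, 150, 153, 152, 152, 154, 154, 153, 154], [130, 132, 129, 128, 129, 130, 128, 98, 121, 123, 120, 124, 120, 124, 121, 148, 150, 152, 151, 152, 156, 153]]
near [ -0.3 -42.5  91.4]
left [-24.8 -25.4  91.4]
right [ 24.1 -25.4  91.3]
edgeL [-37.5 -56.6  91.5]
edgeR [ 37.5 -56.6  91.4]
```

{"op": "servo_tool", "data": {"rows": [[0,2.5,0,0,30],[0,2.5,7,0,30],[0,2.5,14,0,30],[0,2.5,20,0,30],[0,2.5,25,0,30]]}}

```text
time: 8.43
tool_pos: [0.512, -0.3933, 0.1306]
eef_rot: [-3.041, -0.773, 0.005]
wrist_force: [0.2, -0.3, -1.2]
width: 0.413
```

{"op": "servo_tool", "data": {"rows": [[0,0,2,0,30],[0,0,4,0,30]]}}

```text
time: 8.68
tool_pos: [0.512, -0.3933, 0.1265]
eef_rot: [-3.041, -0.773, 0.005]
wrist_force: [-0.1, 0.6, -1.4]
width: 0.417
```

{"op": "servo_tool", "data": {"rows": [[0,0,2,0,30],[0,0,4,0,30],[0,0,4,0,30]]}}

```text
time: 9.05
tool_pos: [0.5121, -0.3935, 0.1226]
eef_rot: [-3.042, -0.773, 0.004]
wrist_force: [0.1, -3.0, 0.2]
width: 0.415
```

{"op": "servo_tool", "data": {"rows": [[0,-2,0,0,30],[0,-4,0,0,30],[0,-6,0,0,30],[0,-7,0,0,30]]}}

```text
time: 9.55
tool_pos: [0.5095, -0.3889, 0.1242]
eef_rot: [3.042, 0.773, -0.001]
wrist_force: [2.4, -5.7, 3.0]
width: 0.414
```

{"op": "servo_tool", "data": {"rows": [[0,-3,0,0,30],[0,-6,0,0,30],[0,-8,1,0,30],[0,-8,2,0,30]]}}

```text
time: 10.05
tool_pos: [0.5063, -0.3831, 0.1235]
eef_rot: [3.038, 0.771, 0.002]
wrist_force: [2.8, -5.9, 2.7]
width: 0.414
```

{"op": "servo_tool", "data": {"rows": [[0,-3,0,0,30],[0,-6,1,0,30],[0,-8,2,0,30],[0,-9,3,0,30]]}}

```text
time: 10.55
tool_pos: [0.5027, -0.3764, 0.1217]
eef_rot: [3.033, 0.77, 0.005]
wrist_force: [2.0, -4.9, 2.9]
width: 0.417
```

```bash
python3 look.py l3
```

```text
10.55 [ 0.5027 -0.3764  0.1217] array([ 1.99277993, -4.91800205,  2.94573104]) array([-1.19634156, -0.57066613, -0.00553854]) 0.4172891440815998
well rel tool [ 0.0001 -0.0016]
```

View pics/l3.png

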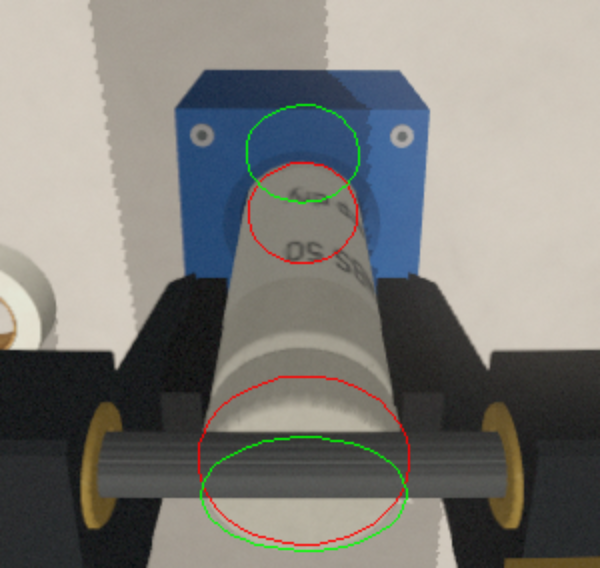

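The tube is now nearly upright, with its foot inside the mouth. The visible body starts at (302,160), inside the countersink arc, and the cap rim is close to the 0 degree ring. I'll slide it down gently while watching the force.

{"op": "servo_tool", "data": {"rows": [[0,-1.5,0,0,30],[0,-2,3,0,30],[0,-2,6,0,30],[0,-2,9,0,30],[0,-2,10,0,30]]}}

```text
time: 11.22
tool_pos: [0.5022, -0.3756, 0.1123]
eef_rot: [3.03, 0.769, 0.007]
wrist_force: [2.3, -4.6, 1.0]
width: 0.417
```

{"op": "servo_tool", "data": {"rows": [[0,-1,3,0,30],[0,-1,6,0,30],[0,-1,9,0,30],[0,-1,12,0,30],[0,-1,14,0,30]]}}

```text
time: 11.85
tool_pos: [0.5022, -0.3755, 0.0986]
eef_rot: [3.028, 0.769, 0.008]
wrist_force: [2.9, -6.1, 1.9]
width: 0.416
```

{"op": "servo_tool", "data": {"rows": [[0,0,3,0,30],[0,0,6,0,30],[0,0,8,0,30],[0,0,10,0,30]]}}

```text
time: 12.35
tool_pos: [0.5023, -0.3757, 0.0885]
eef_rot: [3.028, 0.769, 0.008]
wrist_force: [1.8, -3.7, 1.7]
width: 0.413
```

{"op": "servo_tool", "data": {"rows": [[0,0,1,0,30],[0,0,2,0,30],[0,0,2,0,30]]}}

```text
time: 12.72
tool_pos: [0.5024, -0.3758, 0.0876]
eef_rot: [3.028, 0.769, 0.008]
wrist_force: [-0.3, -2.2, 8.4]
width: 0.418
```

Vertical force rises to 8.4 N at TCP z 0.0876, against the 0.088 expected at the floor, so the tube is on the bottom. I'll ease off, release, and rise.

{"op": "servo_tool", "data": {"rows": [[0,0,-0.5,0,30],[0,0,-0.5,0,60],[0,0,-0.5,0,60],[0,0,-0.5,0,60],[0,0,-0.5,0,60]]}}

```text
time: 13.35
tool_pos: [0.5023, -0.3756, 0.088]
eef_rot: [3.028, 0.769, 0.008]
wrist_force: [-0.4, 0.6, -0.1]
width: 0.679
```

{"op": "servo_tool", "data": {"rows": [[0,0,-10,0,60],[0,0,-30,0,60],[0,0,-60,0,60],[0,0,-100,0,60],[0,0,-150,0,60]]}}

```text
time: 13.98
tool_pos: [0.5006, -0.373, 0.2395]
eef_rot: [3.029, 0.769, 0.007]
wrist_force: [-1.2, -0.0, 1.0]
width: 0.676
```

{"op": "servo_tool", "data": {"rows": [[0,-60,-20,0,60],[0,-120,-20,0,60],[0,-180,-20,0,60],[0,-220,-20,0,60],[0,-220,-20,0,60]]}}

```text
time: 14.6
tool_pos: [0.3948, -0.1777, 0.2568]
eef_rot: [3.027, 0.771, 0.009]
wrist_force: [0.2, -1.0, 0.2]
width: 0.681
```

Run:
```python
from h import *;from plant import robot
s=robot.state();F={n:robot.grab_frame(n) for n in('side','top')};print(s['time'],s['tool_pos'],s['wrist_force'],s['joint_vel'])
w=np.array([.502,-.375])
for n in F:
    print(n,proj(cam(F[n]),[[*w,.133],[*w,.065]]).round(1).tolist())
cv2.imwrite('pics/e.png',np.hstack([cv2.resize(F['side']['img'][50:250,190:390],(400,400),interpolation=cv2.INTER_CUBIC),cv2.resize(F['top']['img'][110:310,200:400],(400,400),interpolation=cv2.INTER_CUBIC)])[:,:,::-1])
```

```text
14.6 [ 0.39481234 -0.17766115  0.25682756] [ 0.21071631 -0.95391957  0.18895643] [-0.0298793   0.06088323 -0.06903451 -0.00664436 -0.01258792 -0.01405785]
side [[303.5, 110.2], [302.2, 138.5]]
top [[333.1, 196.1], [326.7, 202.1]]
```

View pics/e.png

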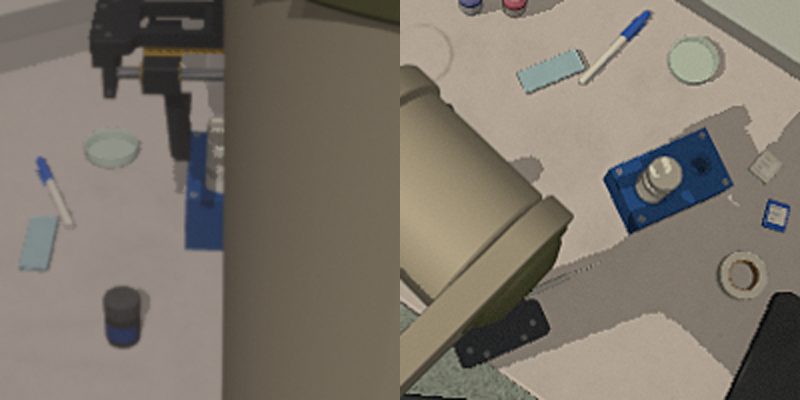

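The top view shows the cap at about px (333.5,196), against (333.1,196.1) predicted for a tube fully home. The side view shows the canister where it was. The arm is clear, so I'll hand in.

```bash
python3 -c "
from plant import robot
print(robot.job_done())"
```

```text
the job is handed in; nothing more can be done
None
```

The white tube is standing upright at the bottom of the wide well, and I handed the job in at about 14.6 s of the 48 s allowed.

**How it went:** The moves can only turn the tool about its own axis, so I tipped the tube in the jaws by pushing it against the top edge of the block. The wrist picture showed a lean of about 15 to 16 degrees. I put the low edge of the foot into the mouth first and pulled the tube upright against the well's wall. Then I slid it down and let go only once it was on the floor.

**Last checks:**
- **Bottom reached:** the upward force rose to 8.4 N at tool height 0.0876 m, where 0.088 m was expected.
- **Tube home:** after I let go, the top camera showed the cap within about half a pixel of where a fully seated, upright tube should be.
- **Canister:** it stands where it was, to within about a pixel or two in the side view.
- **Arm:** it is clear of everything, and the forces reported after each move never passed about 10 N.

**What disagreed or was limited:**
- My first estimate of the well, from the fixed cameras, was about 3 to 6 mm off the closer wrist measurement; I used the wrist one.
- The arm blocked most of the side view during the work and part of it at the end, so the final seating check rests on the top view and the tool height.

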